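Weigh out lemons on the kitchen scale

ROBOT

A 6-joint arm with a two-finger parallel gripper is mounted at the origin on a cart in front of the work surface, level with it; the furniture and walls round the work are solid. World frame = base frame: x ahead of the robot, y to its left, z up, the work surface at z = 0. Lengths are in m, angles in degrees, forces in N, time in s.
With the tool pointing down it reaches from about 0.375 to 0.9 m from the base axis. Payload 3.1 kg.
Tool frame: the origin (TCP) lies on the centre line of the jaws, within the pads' length; the fingertips stand 14 mm ahead of it and the grasp point (between the pads) lies 5 mm behind it (bot.tips_ahead is the distance from the TCP to the fingertips, in m); z points along the fingers, y is the line along which they close (so a half turn about z gives the same grasp; the last joint's range is limited). The gripper opens to 87 mm and grips with 3 to 60 N. Pads are 19 mm wide; open, the fingers measure 117 mm over their backs; the gripper's body (75 mm by 190 mm) begins 51 mm behind the grasp point.
Start: joints at [-83.451, 30.224, 82.088, -0, 67.689, -10.227], TCP at [0.18, -0.598, 0.21] pointing down, gripper open.
Joint ranges: [-176.69, 176.69], [-43.24, 126.21], [12.49, 139.97], [-82, 262], [0, 151.66], [-163.58, 163.58]. Speed limits (degrees/s): [159.86, 159.86, 180, 180, 180, 180].

INTERFACE

Orientations are given as a 3x3 rotation matrix whose columns are the frame's x, y, z axes.
In Python, from rig import bot gives the robot as it stands.
- The arm moves only by the tool play_rows, never from a script. Its argument "moves" is a list that holds one entry, the list of rows, each a list of 6 numbers: the shift along the tool's x, y, z in mm, then the turn, a rotation vector about the tool's x, y, z in rad. A call has 1 to 5 rows; each row shifts and turns the commanded pose from where the row before left it, along the tool's axes as they then stand; what a row does not reach is not made up. A row lasts 1/10 s, in which the tool goes at most 50 mm and 8.59 degrees, less where a joint would pass 70% of its speed; a pose out of reach is approached as far as the arm can. A call with a gripper value outside its range is refused whole. "fingers" is the opening, from -1 (shut) to 1 (fully open), set as the call begins (left out, the last holds). The fingers move at their own pace and stop on an object; the grip force is fixed at half the most. Time passes only in rows, so rows that do not move let the fingers close. It gives the time, the measured TCP pose, the force, the opening and the grip force at its end, in the units of the state.
- bot.read_state(): the state, without advancing time (a new reading comes with each control period).
- bot.capture(name): name is "scene" or "side" or "wrist"; returns a dict with "image" (384x512x3 uint8, blue, green, red), "fx", "fy", "cx", "cy" (pixels), "distortion" ([k1, k2, p1, p2, k3] as OpenCV has them; the pictures are not rectified), "R" (3x3) and "t" (3): a world point X has camera coordinates R X + t. Camera axes: x right, y down, z forward; pixel columns grow to the right and rows downward; lengths in m; the calibration is good to about 2 mm. A picture is of the moment at which its call begins. There is no depth.
- bot.hand_in(): hands the job in; it is judged then, once.
Trained networks look in a picture, given as the dict that the camera call returned (one of the last four; its "shot" number tells which), for a name from the list of things; names that differ only in an ending like _2 or _b are one class to them, and where a whole thing is asked for, a point or a joint stands for the part that bears it (a point fixed in the world has none). Each returns a list of dicts, best first, with "confidence" (0 to 1); they miss things now and then, are a little off and sometimes report something else, mostly with a low value. They report only what shows in the picture. A call takes as long as a camera call.
- bot.search_frame(picture, query): "centre" ([column, row] in pixels, amid what is visible of it).
- bot.silhouettes(picture, query): "pixels" (384x512 bool, what is visible of it) and "centre" ([column, row] in pixels, amid what is visible of it).
- bot.pinpoint(picture, query): "centre" ([column, row] in pixels: a listed point, or the origin of a listed thing).
The state is a dict: "time_s": time; "joint_positions": joint angles; "qvel": joint speeds; "tau": joint torques, N m; "position": TCP position; "tcp_rot": TCP orientation; "force": force on the tool from outside, world axes, zero at the start; "moment": the same for the moment, N m; "opening": opening from 0.0 (shut) to 1.0 (fully open); "grasp_force": force on a finger pad.
Only numpy, scipy, OpenCV 4.12 (cv2) and the standard library are available. Lean on these libraries where they do the work, as an engineer would, in place of code of your own. Each camera call takes 0.05 s, during which the arm holds its last target. There are 200 camera calls.

TASK

Weigh out lemons: move lemons from the wooden board into the tray of the kitchen scale until the needle on its dial stands between the two prongs of the dark marker on the dial, and stop there. Leave the lemons that are not needed where they lie on the board, and leave everything else where it is.

Things in the scene. Friction and masses are not known exactly. Their poses are not given: they have to be found in the camera images.
- tray_floor (a point): centre of the inner floor of the scale's steel tray (open box, outside 125 mm along its x by 280 mm along its y, inside 117 x 272 mm, walls 4 mm thick and rising 20 mm above this floor). z up; the scale's dial is beyond the tray's +y (left) end, its centre 207 mm from this point, its highest edge 35 mm above this floor. The tray rides on a spring and sinks straight down about 3.4 mm for each lemon (16 mm at most). The scale is fixed to the worktop.
- needle (a joint): the black needle of the scale's dial (a white disc sloping towards the robot, 132 mm across, under a clear cover): angle in rad, 0 with the tray empty, grows clockwise as seen by the robot in proportion to the load; each lemon adds about 0.9 rad (0.85 to 0.96: the lemons differ a little in weight). It settles within a second.
- marker (a joint): the dark (black) marker on the same dial, an arc along the dial's edge with a prong pointing inwards at each end, set before the start and out of reach under the cover: angle of its middle in rad, counted as for the needle. The prongs stand 0.54 rad either side of the middle, so the needle is between them when needle and marker differ by less than 0.54.
- needle_tip (a point): tip of the needle, 50 mm from the dial's centre
- marker_hub (a point): centre of the dial, turning with the marker: its x axis points along the dial's face to the middle of the marker's opening, z out of the face
- lemon_1_center (a point): a yellow lemon, 83 mm long (its x axis, lying level) by 58 mm, 0.12 to 0.134 kg; this point is its centre. Four lemons lie on the round wooden board (212 mm across, 13 mm thick, fixed) in two rows, about 100 mm between centres, roughly parallel
- lemon_2_center (a point): a yellow lemon, 83 mm long (its x axis, lying level) by 58 mm, 0.12 to 0.134 kg; this point is its centre
- lemon_3_center (a point): a yellow lemon, 83 mm long (its x axis, lying level) by 58 mm, 0.12 to 0.134 kg; this point is its centre
- lemon_4_center (a point): a yellow lemon, 83 mm long (its x axis, lying level) by 58 mm, 0.12 to 0.134 kg; this point is its centre
- garlic: a garlic bulb, 50 mm across, 51 mm high, standing behind, between scale and board; origin under it
- pepper_mill: wooden pepper mill, 58 mm across, 170 mm high, behind; origin under it
- spice_jar: spice jar with black cap, 41 mm across, 105 mm high, behind; origin under it
- mug: spotted mug, 78 mm across, 93 mm high, behind; origin under it
- cork_jar: herb bottle with a cork, 54 mm across, 108 mm high, behind; origin under it

How it is judged:
By the outcome, as a careful person would: the job done as asked, in the order asked, and still so for the second after the job is handed in, with the robot touching nothing.
It also fails if it takes over 67 s, if anything falls off the work surface, if the arm or the gripper's body presses on something with over 40 N, if the wrist force passes 120 N, or if a joint passes its speed limit or range.

## Working session

There is one attempt and no reset: what is moved stays moved. The work goes in short steps, Python scripts to look and compute and a tool call to move; the robot and the scene stay as the last step left them, time stands still between calls to the robot, and variables do not carry over. Pictures are saved under pics/ and viewed, at most 10 in all, crops included, and the job is handed in when it is done.

Besides the shell and the picture viewer there is one more tool, called after "Call:" as name(argument=value, ...) on one line, values as JSON. play_rows: Moves the arm, as the interface text tells. Its arguments: {"type":"object","properties":{"moves":{"type":"array","items":{"type":"array","items":{"type":"array","items":{"type":"number"}}}},"fingers":{"type":"number"}},"required":["moves"]}

```bash
mkdir -p pics; cat > h.py <<'E'
import numpy as np, cv2
from rig import bot
def K(p): return np.array([[p['fx'],0,p['cx']],[0,p['fy'],p['cy']],[0,0,1.]]),np.array(p['distortion'],float)
def onz(p,px,z):
    k,d=K(p); u=cv2.undistortPoints(np.array([[px]],float),k,d)[0,0]
    R=np.array(p['R']);t=np.array(p['t']);c=-R.T@t; v=R.T@np.array([u[0],u[1],1]); return c+v*(z-c[2])/v[2]
def proj(p,X):
    k,d=K(p); return cv2.projectPoints(np.array(X,float).reshape(-1,1,3),cv2.Rodrigues(np.array(p['R']))[0],np.array(p['t'],float),k,d)[0][:,0]
E
python3 - <<'E'
from h import *
np.set_printoptions(precision=3,suppress=True)
ps={n:bot.capture(n) for n in('scene','side')}
for n,p in ps.items():
    cv2.imwrite(f'pics/{n}0.png',p['image'])
    for q,z in(('lemon_1_center',.042),('tray_floor',.06),('needle_tip',.08),('marker_hub',.08)):
        for r in bot.pinpoint(p,q): print(n,q,r['confidence'],np.array(r['centre']),onz(p,r['centre'],z))
    print(-np.array(p['R']).T@p['t'])
E
```

```text
scene lemon_1_center 0.81 [312.1 159.5] [ 0.555 -0.359  0.042]
scene tray_floor 0.97 [260.  208.6] [0.549 0.044 0.06 ]
scene needle_tip 0.46 [208.2 274.8] [0.509 0.335 0.08 ]
scene needle_tip 0.4 [295.8 169.5] [ 0.543 -0.18   0.08 ]
[0.179 0.762 0.539]
side lemon_1_center 0.87 [303.7 272.4] [ 0.546 -0.353  0.042]
side tray_floor 0.84 [218.4 187.2] [0.557 0.089 0.06 ]
[ 0.013 -1.023  0.73 ]
```

```bash
python3 -c "
import cv2
for n in('scene','side'):cv2.imwrite(f'pics/{n}1.png',cv2.resize(cv2.imread(f'pics/{n}0.png'),(768,576)))"
```

```text
(no output)
```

View pics/scene1.png

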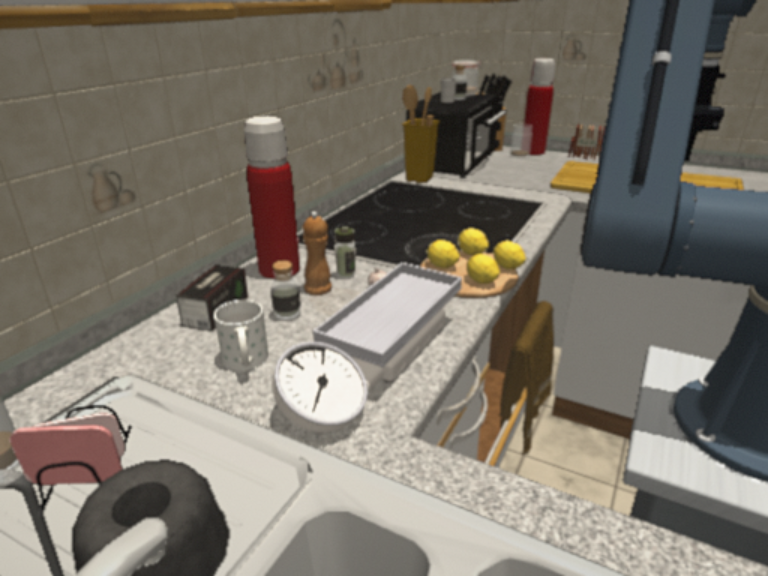

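View pics/side1.png

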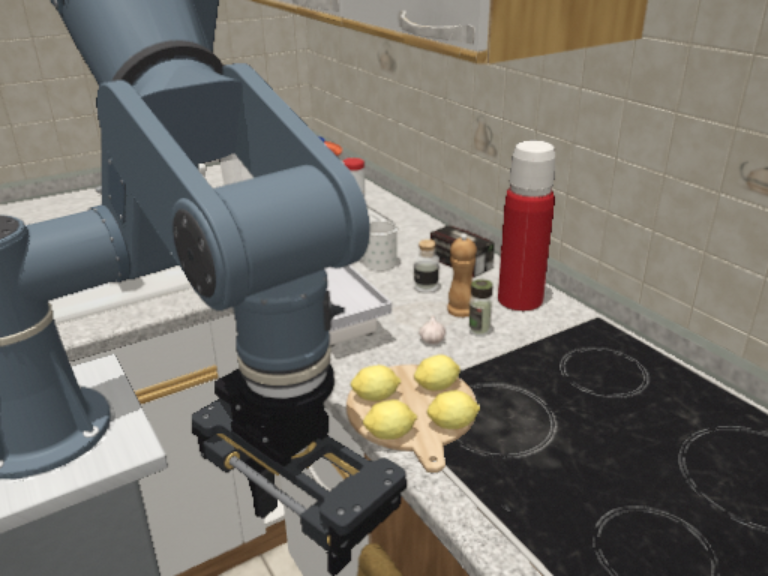

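The scene view shows the dial at about (214,256) native pixels and the tray in the middle. The side view shows four lemons near (250,255), (292,249), (260,279) and (302,273). Next I'll zoom in on the dial and get the silhouettes.

```bash
python3 - <<'E'
from h import *
np.set_printoptions(precision=3,suppress=True)
im=cv2.imread('pics/scene0.png')[222:296,176:252]
cv2.imwrite('pics/dial.png',cv2.resize(im,None,fx=7,fy=7,interpolation=cv2.INTER_CUBIC))
p=bot.capture('side')
for s in bot.silhouettes(p,'lemon_1_center'):
    m=np.argwhere(s['pixels'])[:,::-1].astype(float); 
    w=np.array([onz(p,c,.042)[:2] for c in m]); e,v=np.linalg.eigh(np.cov(w.T))
    print(s['confidence'],m.mean(0),onz(p,m.mean(0),.042)[:2],np.degrees(np.arctan2(v[1,1],v[0,1])),e**.5*4000)
p=bot.capture('scene')
for q in('tray_floor','needle','marker'):
  for s in bot.silhouettes(p,q)[:2]: print(q,s['confidence'],s['centre'],s['pixels'].sum())
print(bot.read_state()['tcp_rot'])
E
```

```text
0.56 [301.593 273.335] [ 0.54  -0.353] -143.71289985195764 [73.211 91.706]
tray_floor 0.7 [259.2, 207.7] 3568
needle 0.59 [216.3, 254.4] 50
needle 0.33 [188.9, 194.9] 635
marker 0.43 [191.4, 237.3] 44
[[ 0.957  0.289 -0.   ]
 [ 0.289 -0.957 -0.   ]
 [-0.     0.    -1.   ]]
```

View pics/dial.png

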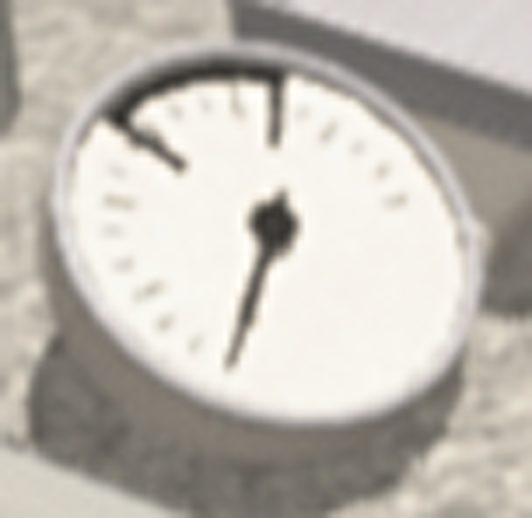

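The dial crop shows the needle pointing down-left from the hub at (273,225). The marker's prongs are at upper left (115,115)→(180,165) and at top (280,75)→(273,145).

```bash
python3 - <<'E'
from h import *
np.set_printoptions(precision=3,suppress=True)
pts=np.array([(55,200),(112,110),(230,47),(330,65),(400,130),(475,260),(445,370),(320,423),(200,385),(110,310)],np.float32)
(c,ax,an)=cv2.fitEllipse(pts); print(c,ax,an)
a=np.radians(an);R=np.array([[np.cos(a),np.sin(a)],[-np.sin(a),np.cos(a)]]);A=R.T@np.diag([1/ax[0],1/ax[1]])@R
h=np.array([273,225.])
ang=lambda q:np.arctan2(*(A@(np.array(q)-h))[::-1])
n=ang((231,368))
for q in((115,115),(180,165),(280,75),(273,145),(195,345),(397,200)): print(q,(ang(q)-n)%(2*np.pi))
p=bot.capture('side'); im=p['image']; hs=cv2.cvtColor(im,cv2.COLOR_BGR2HSV)
m=cv2.inRange(hs,(24,130,90),(34,255,255)); m[:220]=0
nn,l,st,ce=cv2.connectedComponentsWithStats(m)
for i in range(1,nn):
    if st[i,4]>200:
        w=np.array([onz(p,q,.042)[:2] for q in np.argwhere(l==i)[:,::-1].astype(float)]);e,v=np.linalg.eigh(np.cov(w.T))
        print(st[i],ce[i],onz(p,ce[i],.042),np.degrees(np.arctan2(v[1,1],v[0,1]))%180,e**.5*4000)
E
```

```text
(271.5159912109375, 234.83201599121094) (340.5785217285156, 437.21112060546875) 123.17932891845703
(115, 115) 1.8392771959455274
(180, 165) 1.794088237023428
(280, 75) 2.942438587626486
(273, 145) 2.9016454775486387
(195, 345) 0.2290377302377209
(397, 200) 4.041688240093128
```

```bash
cat >> h.py <<'E'
def yellow(p,box=None):
    hs=cv2.cvtColor(p['image'],cv2.COLOR_BGR2HSV); m=cv2.inRange(hs,(23,150,80),(36,255,255))
    m=cv2.morphologyEx(m,cv2.MORPH_OPEN,np.ones((3,3),np.uint8))
    n,l,st,ce=cv2.connectedComponentsWithStats(m); out=[]
    for i in range(1,n):
        if st[i,4]>200:
            w=np.array([onz(p,q,.042)[:2] for q in np.argwhere(l==i)[:,::-1].astype(float)]);e,v=np.linalg.eigh(np.cov(w.T))
            out.append((st[i],ce[i],onz(p,ce[i],.042),np.degrees(np.arctan2(v[1,1],v[0,1]))%180,e**.5*4000))
    return out
E
python3 - <<'E'
from h import *
np.set_printoptions(precision=3,suppress=True)
p=bot.capture('side'); hs=cv2.cvtColor(p['image'],cv2.COLOR_BGR2HSV)
for u in((250,255),(292,249),(260,279),(302,273)): print(hs[u[1],u[0]],onz(p,u,.042))
for o in yellow(p):print(*o)
print(bot.capture('wrist')['t'])
E
```

```text
[ 27 103 238] [ 0.475 -0.23   0.042]
[ 27 105 231] [ 0.576 -0.265  0.042]
[ 27 103 240] [ 0.448 -0.319  0.042]
[ 27 103 239] [ 0.541 -0.352  0.042]
[-0.625 -0.034  0.39 ]
```

Call:
play_rows(moves=[[[37,-20,-8,0,0,0],[37,-20,-8,0,0,0],[37,-20,-8,0,0,0],[37,-20,-8,0,0,0],[37,-20,-8,0,0,0]]], fingers=1)

```text
time_s: 1.45
position: [0.3296, -0.448, 0.2502]
tcp_rot: [[0.958, 0.288, 0.0], [0.288, -0.958, -0.0], [0.0, 0.0, -1.0]]
force: [0.1, 0.1, 0.9]
opening: 0.996
grasp_force: 0.0
```

Call:
play_rows(moves=[[[37,-20,-8,0,0,0],[37,-20,-8,0,0,0],[37,-20,-8,0,0,0],[37,-20,-8,0,0,0],[37,-20,-8,0,0,0]]])

```text
time_s: 1.95
position: [0.478, -0.2987, 0.2903]
tcp_rot: [[0.957, 0.289, 0.0], [0.289, -0.957, -0.0], [0.0, 0.0, -1.0]]
force: [1.0, -0.9, -0.8]
opening: 0.996
grasp_force: 0.0
```

```bash
sed -i 's/(23,150,80)/(23,85,80)/' h.py
python3 - <<'E'
from h import *
np.set_printoptions(precision=3,suppress=True)
for n in('side','wrist'):
    p=bot.capture(n)
    print(n,-np.array(p['R']).T@p['t'])
    for o in yellow(p):print(*o)
cv2.imwrite('pics/w1.png',p['image'])
s=bot.read_state();print(s['position'],s['tcp_rot'],s['opening'])
E
```

```text
side [ 0.013 -1.023  0.73 ]
[277 237  30  23 521] [291.132 248.173] [ 0.576 -0.261  0.042] 41.2761653739619 [70.414 97.554]
[234 244  33  23 568] [249.808 254.951] [ 0.475 -0.229  0.042] 54.94975667176589 [76.027 93.228]
[285 261  35  25 647] [301.76  273.029] [ 0.541 -0.352  0.042] 38.423756197906386 [75.218 90.116]
[243 266  34  27 674] [259.445 279.286] [ 0.447 -0.319  0.042] 49.130773162670266 [73.886 91.167]
wrist [ 0.552 -0.272  0.468]
[ 232   62   44   55 1860] [253.925  88.97 ] [ 0.577 -0.26   0.042] 168.50961473510424 [56.781 77.799]
[ 286  110   46   48 1718] [308.167 133.342] [ 0.541 -0.352  0.042] 154.65786936874693 [57.953 78.09 ]
[ 192  129   44   46 1612] [213.852 151.714] [ 0.476 -0.229  0.042] 156.1323920649022 [56.988 77.656]
[ 246  166   43   44 1505] [266.876 187.405] [ 0.447 -0.319  0.042] 160.49778926460183 [57.57  78.518]
[ 0.48  -0.297  0.291] [[ 0.956  0.294  0.004]
 [ 0.294 -0.956 -0.   ]
 [ 0.003  0.001 -1.   ]] 1.0028765249588532
```

View pics/w1.png

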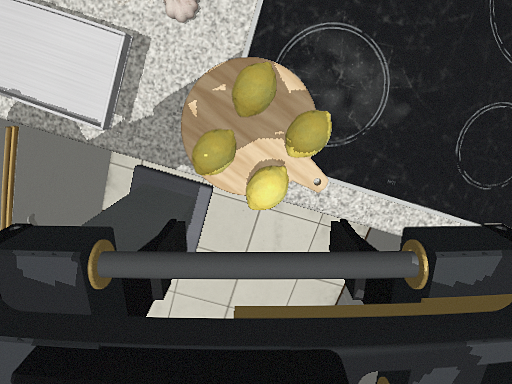

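The wrist view shows all four lemons clear of each other, and their positions agree with the side view. Next I'll get the tray and dial geometry.

```bash
cat >> h.py <<'E'
def tri(obs):
    A=[];b=[]
    for p,px in obs:
        k,d=K(p);u=cv2.undistortPoints(np.array([[px]],float),k,d)[0,0];R=np.array(p['R']);t=np.array(p['t'])
        for i in(0,1): A.append(R[i]-u[i]*R[2]);b.append(u[i]*t[2]-t[i])
    x,r,_,_=np.linalg.lstsq(np.array(A),np.array(b),rcond=None);return x,r
E
python3 - <<'E'
from h import *
np.set_printoptions(precision=3,suppress=True)
a=bot.capture('scene');b=bot.capture('side')
for q in('tray_floor','marker_hub','needle_tip'):
    ra=bot.pinpoint(a,q);rb=bot.pinpoint(b,q)
    for r in ra+rb: print(q,r['confidence'],r['centre'])
    if ra and rb: print(tri([(a,ra[0]['centre']),(b,rb[0]['centre'])]))
for p,z in((a,.06),(a,.08)):
    s=bot.silhouettes(p,'tray_floor')
    if s:
        c,_=cv2.findContours(s[0]['pixels'].astype(np.uint8),0,2);c=max(c,key=cv2.contourArea)
        w=np.array([onz(p,q,z)[:2] for q in c[:,0].astype(float)],np.float32)
        print(z,cv2.minAreaRect(w*1000))
cv2.imwrite('pics/tr.png',cv2.resize(np.hstack([a['image'][165:265,190:320],b['image'][140:240,190:320]]),None,fx=3,fy=3,interpolation=cv2.INTER_CUBIC))
E
```

```text
tray_floor 0.78 [260.0, 206.8]
tray_floor 0.35 [168.4, 247.2]
tray_floor 0.95 [220.9, 188.7]
tray_floor 0.54 [249.7, 175.3]
(array([0.546, 0.053, 0.073]), array([0.]))
marker_hub 0.38 [186.4, 167.6]
needle_tip 0.38 [205.0, 271.1]
needle_tip 0.4 [182.4, 164.4]
(array([0.537, 0.306, 0.055]), array([0.]))
0.06 ((557.4058227539062, 18.747970581054688), (326.55169677734375, 149.53289794921875), 87.0616226196289)
0.08 ((541.5858764648438, 49.82115173339844), (312.9036865234375, 143.28326416015625), 87.06163024902344)
```

View pics/tr.png

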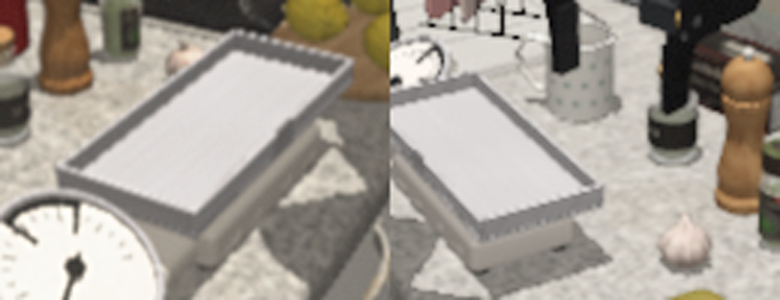

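The crop shows the tray rim corners. In scene pixels they are about (209,222), (255,237), (308,188) and (270,176). In side pixels they are (260,202), (219,216) and (217,166). I'll fit the known rectangle to them.

```bash
python3 - <<'E'
from h import *
from scipy.optimize import least_squares
np.set_printoptions(precision=3,suppress=True)
a=bot.capture('scene');b=bot.capture('side')
S=np.array([[1,1],[-1,1],[-1,-1],[1,-1]])*[.0625,.14]
oa=[((209.3,222.3),0),((254.5,237),1),((307.7,188),2),((270,175.7),3)]; ob=[((260.5,202.5),3),((219.3,216),2),((216.7,165.5),0)]
def res(v):
    x,y,z,t=v;R=np.array([[np.cos(t),-np.sin(t)],[np.sin(t),np.cos(t)]]);r=[]
    for p,o,f in((a,oa,(260,207.7)),(b,ob,(220.9,188.7))):
        for px,i in o: r+=list(proj(p,[*(R@S[i]+[x,y]),z+.02])[0]-px)
        r+=list(.7*(proj(p,[x,y,z])[0]-f))
    return np.array(r)
s=least_squares(res,[.546,.053,.07,0],loss='soft_l1');print(s.x[:3],np.degrees(s.x[3]),res(s.x))
E
```

```text
[0.539 0.05  0.063] -3.2747811072747672 [-0.696 -0.52   0.569  0.746  0.692 -1.777 -1.787  0.572  1.812  1.182
  0.508  0.562 -0.177 -0.906  1.739 -1.306 -1.255  3.116]
```

Call:
play_rows(moves=[[[8,-33,20,0,0,0],[8,-33,20,0,0,0],[0,0,25,0,0,0.143],[0,0,25,0,0,0.143],[0,0,25,0,0,0.143]]], fingers=0.76)

```text
time_s: 3.15
position: [0.4734, -0.2322, 0.1742]
tcp_rot: [[0.99, -0.141, 0.001], [-0.141, -0.99, -0.001], [0.001, 0.001, -1.0]]
force: [0.2, -0.1, -0.1]
opening: 0.884
grasp_force: 0.0
```

Call:
play_rows(moves=[[[0,0,25,0,0,0.143],[0,0,25,0,0,0.143],[0,0,0,0,0,0]]])

```text
time_s: 3.45
position: [0.4711, -0.2309, 0.122]
tcp_rot: [[0.912, -0.41, -0.006], [-0.41, -0.912, 0.004], [-0.007, -0.002, -1.0]]
force: [-0.5, 0.4, 0.1]
opening: 0.883
grasp_force: 0.0
```

```bash
cat >> h.py <<'E'
def go(x,y,z,yaw=None):
    s=bot.read_state();R=np.array(s['tcp_rot']);d=R.T@(np.array([x,y,z])-s['position'])*1000
    yw=np.degrees(np.arctan2(R[1,0],R[0,0])); print('pos',np.array(s['position']).round(4),'yaw',yw.round(1),'shift in tool',d.round(1),'tool z turn',None if yaw is None else np.radians(-(yaw-yw)).round(3))
    print('tilt',R[:,2].round(4),'open',s['opening'],'F',s['force'])
E
python3 -c "
from h import *
go(.476,-.229,.037,-24)"
```

```text
pos [ 0.4711 -0.2309  0.122 ] yaw -24.2 shift in tool [ 4.2 -3.6 85. ] tool z turn -0.003
tilt [-0.0056  0.0044 -1.    ] open 0.8830534677005027 F [-0.50126678  0.38660037  0.09688818]
```

Call:
play_rows(moves=[[[4,-2,20,0,0,0],[0,0,30,0,0,0],[0,0,25,0,0,0],[0,0,9,0,0,0],[0,0,0,0,0,0]]])

```text
time_s: 3.95
position: [0.4776, -0.2321, 0.0406]
tcp_rot: [[0.913, -0.408, -0.001], [-0.408, -0.913, 0.001], [-0.001, -0.0, -1.0]]
force: [-0.2, -0.4, 0.2]
opening: 0.884
grasp_force: 0.0
```

Call:
play_rows(moves=[[[0,0,0,0,0,0],[0,0,0,0,0,0],[0,0,0,0,0,0],[0,0,0,0,0,0]]], fingers=-1)

```text
time_s: 4.35
position: [0.4782, -0.2323, 0.0416]
tcp_rot: [[0.912, -0.41, 0.001], [-0.41, -0.912, -0.001], [0.002, 0.0, -1.0]]
force: [0.2, 1.5, 0.2]
opening: 0.602
grasp_force: 0.6
```

Call:
play_rows(moves=[[[0,0,0,0,0,0],[0,0,0,0,0,0]]])

```text
time_s: 4.55
position: [0.4781, -0.2322, 0.0413]
tcp_rot: [[0.912, -0.41, 0.001], [-0.41, -0.912, -0.001], [0.001, 0.0, -1.0]]
force: [0.5, 1.2, 4.0]
opening: 0.558
grasp_force: 26.3
```

Call:
play_rows(moves=[[[0,0,-15,0,0,0],[0,0,-25,0,0,0],[0,0,-30,0,0,0],[0,0,-30,0,0,0],[0,0,0,0,0,0]]])

```text
time_s: 5.05
position: [0.4799, -0.2339, 0.1444]
tcp_rot: [[0.912, -0.409, 0.006], [-0.409, -0.912, -0.005], [0.008, 0.002, -1.0]]
force: [0.5, -0.6, -1.2]
opening: 0.032
grasp_force: 0.0
```

```bash
python3 - <<'E'
from h import *
np.set_printoptions(precision=3,suppress=True)
p=bot.capture('wrist');b=bot.capture('side')
im=np.hstack([p['image'],b['image'][150:,150:400].repeat(1,0).copy() if 0 else cv2.resize(b['image'][180:330,170:370],(512,384))])
cv2.imwrite('pics/g1.png',cv2.resize(im,(800,300)))
go(.54,-.037,.17,87)
r=bot.pinpoint(p,'tray_floor');print(r and (r[0],onz(p,r[0]['centre'],.065)))
for o in yellow(p):print(*o)
E
```

```text
pos [ 0.478 -0.232  0.141] yaw -24.2 shift in tool [ -23.1 -203.6  -29. ] tool z turn -1.94
tilt [ 0.001 -0.001 -1.   ] open 0.01085522478945518 F [ 0.775 -0.554 -0.675]
[]
[ 317   26   66   95 4611] [348.829  73.623] [ 0.542 -0.352  0.042] 153.3658143699002 [59.848 78.491]
[ 206   32   66   94 4477] [239.166  78.868] [ 0.577 -0.26   0.042] 168.8384716016342 [57.2   78.044]
[ 321  139   60   83 3618] [350.374 180.431] [ 0.447 -0.32   0.042] 163.54590484991692 [59.186 79.403]
[ 227  151   58   82 3269] [255.574 190.115] [ 0.476 -0.231  0.042] 159.52091223613408 [58.181 73.495]
```

View pics/g1.png

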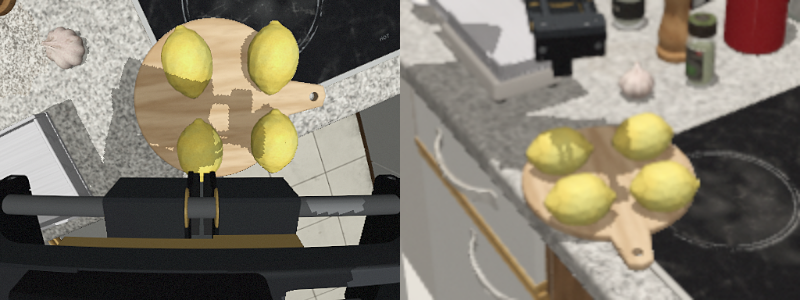

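The lemon slipped out because the grasp was too high. It is still in place on the board, so I'll retry lower.

Call:
play_rows(moves=[[[0,0,0,0,0,0],[0,0,0,0,0,0],[0,0,0,0,0,0],[-2,0,20,0,0,0],[0,0,20,0,0,0]]], fingers=0.76)

```text
time_s: 5.7
position: [0.476, -0.2314, 0.1004]
tcp_rot: [[0.912, -0.41, 0.001], [-0.41, -0.912, -0.001], [0.001, 0.0, -1.0]]
force: [0.1, 0.6, -0.1]
opening: 0.374
grasp_force: 0.0
```

Call:
play_rows(moves=[[[0,0,30,0,0,0],[0,0,28,0,0,0],[0,0,12,0,0,0],[0,0,0,0,0,0],[0,0,0,0,0,0]]])

```text
time_s: 6.2
position: [0.4755, -0.231, 0.0303]
tcp_rot: [[0.912, -0.41, -0.001], [-0.41, -0.912, 0.001], [-0.001, -0.0, -1.0]]
force: [-0.1, -0.2, 0.6]
opening: 0.822
grasp_force: 0.0
```

```bash
python3 -c "
from h import *
go(.476,-.230,.031,-22)"
```

```text
pos [ 0.4755 -0.231   0.0303] yaw -24.2 shift in tool [-0.  -1.1 -0.7] tool z turn -0.038
tilt [-1.1e-03  8.0e-04 -1.0e+00] open 0.8215915968284173 F [-0.14537155 -0.19608065  0.56595173]
```

Call:
play_rows(moves=[[[0,0,0,0,0,0],[0,0,0,0,0,0],[0,0,0,0,0,0],[0,0,0,0,0,0],[0,0,0,0,0,0]]], fingers=-1)

```text
time_s: 6.7
position: [0.476, -0.2314, 0.031]
tcp_rot: [[0.912, -0.41, 0.0], [-0.41, -0.912, -0.0], [0.0, 0.0, -1.0]]
force: [0.8, -0.6, 1.4]
opening: 0.632
grasp_force: 29.8
```

Call:
play_rows(moves=[[[0,0,0,0,0,0],[0,0,-10,0,0,0],[0,0,-20,0,0,0],[0,0,-30,0,0,0],[0,0,-30,0,0,0]]])

```text
time_s: 7.2
position: [0.4753, -0.2308, 0.1217]
tcp_rot: [[0.912, -0.41, -0.001], [-0.41, -0.912, 0.001], [-0.002, -0.0, -1.0]]
force: [0.1, -0.2, -0.9]
opening: 0.632
grasp_force: 29.7
```

Held now. Carrying it to the tray.

Call:
play_rows(moves=[[[0,0,-30,0,0,0],[-10,-44,-10,0,0,0],[-11,-46,0,0,0,0],[-11,-46,0,0,0,0],[-11,-46,0,0,0,0]]])

```text
time_s: 7.7
position: [0.5111, -0.046, 0.1615]
tcp_rot: [[0.912, -0.411, 0.001], [-0.411, -0.912, -0.0], [0.0, -0.0, -1.0]]
force: [1.3, -0.7, -0.7]
opening: 0.633
grasp_force: 29.7
```

Call:
play_rows(moves=[[[-11,-46,0,0,0,-0.1],[0,0,0,0,0,-0.14],[0,0,0,0,0,-0.14],[0,0,0,0,0,-0.14],[0,0,0,0,0,-0.14]]])

```text
time_s: 8.2
position: [0.5196, -0.0006, 0.1611]
tcp_rot: [[0.97, 0.242, -0.0], [0.242, -0.97, 0.0], [-0.0, -0.0, -1.0]]
force: [0.3, -0.1, -1.5]
opening: 0.627
grasp_force: 29.7
```

Call:
play_rows(moves=[[[0,0,0,0,0,-0.14],[0,0,0,0,0,-0.14],[0,0,0,0,0,-0.14],[0,0,0,0,0,-0.14],[0,0,0,0,0,-0.14]]])

```text
time_s: 8.7
position: [0.5196, -0.001, 0.1611]
tcp_rot: [[0.587, 0.81, -0.0], [0.81, -0.587, 0.0], [-0.0, -0.0, -1.0]]
force: [0.3, 0.5, -1.0]
opening: 0.63
grasp_force: 29.7
```

Call:
play_rows(moves=[[[0,0,0,0,0,-0.14],[0,0,0,0,0,-0.14],[0,0,0,0,0,-0.14],[0,0,0,0,0,-0.12],[0,0,0,0,0,-0.04]]])

```text
time_s: 9.2
position: [0.5196, -0.001, 0.1611]
tcp_rot: [[0.05, 0.999, -0.0], [0.999, -0.05, 0.0], [0.0, -0.0, -1.0]]
force: [-0.1, 0.0, -1.0]
opening: 0.63
grasp_force: 29.7
```

```bash
python3 - <<'E'
from h import *
np.set_printoptions(precision=3,suppress=True)
p=bot.capture('wrist')
cv2.imwrite('pics/t1.png',p['image'])
go(.545,.137,.085,87)
for r in bot.pinpoint(p,'tray_floor'): print(r,onz(p,r['centre'],.065))
E
```

```text
pos [ 0.519 -0.001  0.161] yaw 87.1 shift in tool [139.1  18.5  76.1] tool z turn 0.002
tilt [-0.  0. -1.] open 0.6273852960839078 F [ 0.563  0.304 -1.564]
{'centre': [279.7, 131.2], 'confidence': 0.83} [0.541 0.051 0.065]
```

View pics/t1.png

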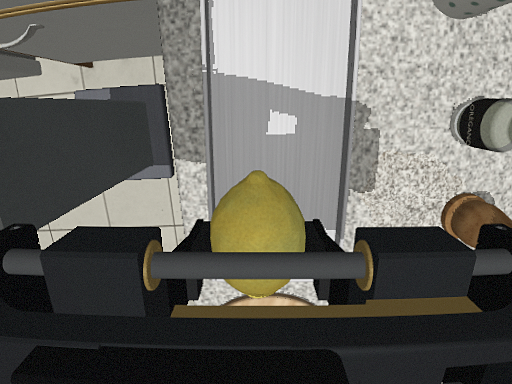

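The wrist view shows the lemon held over the tray, with the tray walls parallel to the tool. The network puts the floor centre at (0.541, 0.051), which agrees with my fit.

Call:
play_rows(moves=[[[40,6,0,0,0,0],[45,6,0,0,0,0],[40,6,0,0,0,0],[14,1,20,0,0,0],[0,0,25,0,0,0]]])

```text
time_s: 9.8
position: [0.5477, 0.1394, 0.1167]
tcp_rot: [[0.051, 0.999, 0.004], [0.999, -0.051, 0.001], [0.001, 0.004, -1.0]]
force: [0.3, -0.2, -2.0]
opening: 0.63
grasp_force: 29.7
```

Call:
play_rows(moves=[[[0,0,20,0,0,0],[0,0,7,0,0,0],[0,0,0,0,0,0]]])

```text
time_s: 10.1
position: [0.5455, 0.1366, 0.088]
tcp_rot: [[0.054, 0.999, -0.003], [0.999, -0.054, -0.0], [-0.0, -0.003, -1.0]]
force: [-0.4, 0.6, -0.9]
opening: 0.631
grasp_force: 29.7
```

Call:
play_rows(moves=[[[0,0,4,0,0,0],[0,0,0,0,0,0]]])

```text
time_s: 10.3
position: [0.5472, 0.1365, 0.0855]
tcp_rot: [[0.054, 0.999, 0.002], [0.999, -0.054, 0.0], [0.0, 0.002, -1.0]]
force: [-0.1, -0.4, -0.1]
opening: 0.626
grasp_force: 29.8
```

Call:
play_rows(moves=[[[0,0,3,0,0,0],[0,0,0,0,0,0]]])

```text
time_s: 10.5
position: [0.5472, 0.1365, 0.0824]
tcp_rot: [[0.053, 0.999, 0.002], [0.999, -0.053, 0.0], [0.0, 0.002, -1.0]]
force: [0.5, -0.1, 1.3]
opening: 0.626
grasp_force: 29.8
```

Call:
play_rows(moves=[[[0,0,0,0,0,0],[0,0,0,0,0,0],[0,0,0,0,0,0],[0,0,-15,0,0,0],[0,0,-30,0,0,0]]], fingers=0.6)

```text
time_s: 11.0
position: [0.5442, 0.1365, 0.1251]
tcp_rot: [[0.053, 0.999, -0.006], [0.999, -0.053, -0.0], [-0.001, -0.006, -1.0]]
force: [0.6, 0.5, -0.4]
opening: 0.796
grasp_force: 0.0
```

Call:
play_rows(moves=[[[0,0,-40,0,0,0],[-45,0,0,0,0,0],[-48,0,0,0,0,0],[-48,0,0,0,0,0],[-48,0,0,0,0,0]]], fingers=0.76)

```text
time_s: 11.5
position: [0.536, -0.0535, 0.167]
tcp_rot: [[0.052, 0.999, 0.0], [0.999, -0.052, -0.0], [-0.0, 0.0, -1.0]]
force: [0.3, 0.0, -0.2]
opening: 0.884
grasp_force: 0.0
```

Call:
play_rows(moves=[[[-48,0,0,0,0,-0.14],[-48,0,0,0,0,-0.14],[-20,0,0,0,0,-0.14],[0,0,0,0,0,-0.14],[0,0,0,0,0,-0.14]]])

```text
time_s: 12.0
position: [0.5421, -0.1672, 0.1665]
tcp_rot: [[-0.602, 0.798, -0.0], [0.798, 0.602, 0.0], [0.0, -0.0, -1.0]]
force: [0.5, 0.7, -0.5]
opening: 0.881
grasp_force: 0.0
```

```bash
python3 - <<'E'
from h import *
np.set_printoptions(precision=3,suppress=True)
p=bot.capture('wrist')
for o in yellow(p):print(*o)
a=bot.capture('scene')
cv2.imwrite('pics/s2.png',cv2.resize(a['image'][160:300,170:330],None,fx=4,fy=4,interpolation=cv2.INTER_CUBIC))
go(.577,-.26,.031,165)
E
```

```text
[  81  205   59   46 1174] [111.586 221.565] [ 0.439 -0.304  0.042] 11.107806684981114 [38.369 81.517]
[205 233  51  20 800] [228.363 243.238] [ 0.559 -0.245  0.042] 34.14011845130128 [26.016 57.681]
[217 279  42  12 384] [238.695 283.367] [ 0.599 -0.281  0.042] 35.70842565559309 [16.529 50.798]
[158 281  34  37 738] [177.816 304.129] [ 0.557 -0.35   0.042] 91.2852189222444 [32.761 60.275]
pos [ 0.542 -0.166  0.167] yaw 126.8 shift in tool [-96.1 -28.1 135.5] tool z turn -0.667
tilt [-0.001  0.    -1.   ] open 0.8786197746113168 F [ 0.289 -0.234 -0.316]
```

View pics/s2.png

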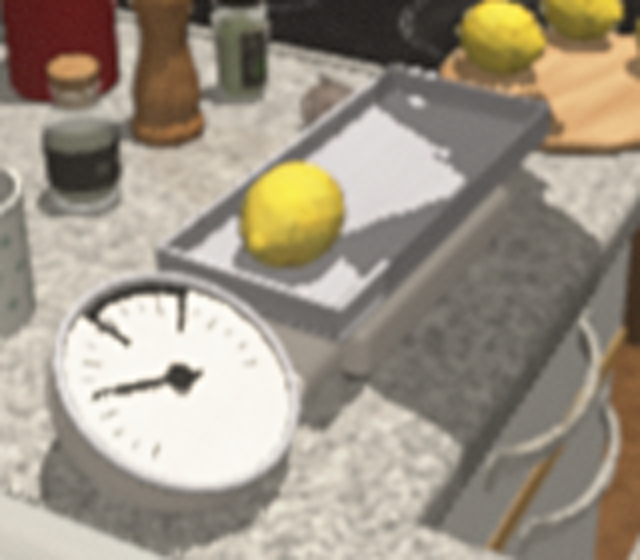

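One lemon is in the tray and the needle stands about one step up. The prongs cover roughly 1.82 to 2.92 rad, so three lemons are needed. Next lemon: A.

Call:
play_rows(moves=[[[-48,-14,10,0,0,0],[-48,-14,10,0,0,0],[0,0,10,0,0,-0.14],[0,0,10,0,0,-0.14],[0,0,10,0,0,-0.14]]])

```text
time_s: 12.6
position: [0.5767, -0.2578, 0.1164]
tcp_rot: [[-0.875, 0.485, -0.0], [0.485, 0.875, 0.0], [0.001, 0.0, -1.0]]
force: [0.0, -0.1, -0.2]
opening: 0.883
grasp_force: 0.0
```

Call:
play_rows(moves=[[[0,0,5,0,0,-0.14],[0,0,0,0,0,-0.14],[0,0,0,0,0,0]]])

```text
time_s: 12.9
position: [0.5767, -0.2573, 0.1117]
tcp_rot: [[-0.974, 0.228, -0.001], [0.228, 0.974, 0.0], [0.001, 0.0, -1.0]]
force: [0.4, 0.2, 0.6]
opening: 0.879
grasp_force: 0.0
```

```bash
python3 -c "
from h import *
go(.577,-.26,.031,167)"
```

```text
pos [ 0.5767 -0.2573  0.1117] yaw 166.8 shift in tool [-1.  -2.6 80.7] tool z turn -0.004
tilt [-7.e-04  5.e-04 -1.e+00] open 0.8794329757028337 F [0.43161587 0.21305409 0.62710307]
```

Call:
play_rows(moves=[[[0,-3,20,0,0,0],[0,0,25,0,0,0],[0,0,25,0,0,0],[0,0,11,0,0,0],[0,0,0,0,0,0]]])

```text
time_s: 13.4
position: [0.5751, -0.2597, 0.0296]
tcp_rot: [[-0.974, 0.228, -0.003], [0.228, 0.974, 0.002], [0.003, 0.001, -1.0]]
force: [0.3, 0.0, -0.3]
opening: 0.889
grasp_force: 0.0
```

Call:
play_rows(moves=[[[0,0,0,0,0,0],[0,0,0,0,0,0],[0,0,0,0,0,0],[0,0,0,0,0,0],[0,0,0,0,0,0]]], fingers=-1)

```text
time_s: 13.9
position: [0.5768, -0.2611, 0.0323]
tcp_rot: [[-0.974, 0.226, 0.002], [0.226, 0.974, -0.001], [-0.002, -0.001, -1.0]]
force: [-0.4, 0.1, 3.7]
opening: 0.622
grasp_force: 30.1
```

Call:
play_rows(moves=[[[0,0,-10,0,0,0],[0,0,-20,0,0,0],[0,0,-35,0,0,0],[0,0,-35,0,0,0],[0,0,-35,0,0,0]]])

```text
time_s: 14.4
position: [0.5755, -0.2603, 0.1674]
tcp_rot: [[-0.974, 0.226, -0.001], [0.226, 0.974, 0.001], [0.001, 0.0, -1.0]]
force: [0.5, 0.3, -0.6]
opening: 0.62
grasp_force: 29.7
```

```bash
python3 -c "
from h import *
go(.541,.05,.085,87)"
```

```text
pos [ 0.5755 -0.2603  0.1674] yaw 166.9 shift in tool [103.7 294.4  82.7] tool z turn 1.395
tilt [-1.1e-03  7.0e-04 -1.0e+00] open 0.6197725649897573 F [ 0.50352333  0.25618197 -0.61162658]
```

```bash
python3 -c "
from h import *
p=bot.capture('scene')
for u in((212,194),(190,211),(231,182)): print(onz(p,u,0.0))"
```

```text
[ 0.76902131 -0.05742678  0.        ]
[0.76792285 0.05701193 0.        ]
[ 0.75963663 -0.15587546  0.        ]
```

Call:
play_rows(moves=[[[15,42,0,0,0,0],[15,42,0,0,0,0],[15,42,0,0,0,0],[15,42,0,0,0,0],[15,42,0,0,0,0]]])

```text
time_s: 14.95
position: [0.5497, -0.0375, 0.1663]
tcp_rot: [[-0.974, 0.227, -0.0], [0.227, 0.974, 0.0], [0.0, 0.0, -1.0]]
force: [1.2, -0.1, -0.9]
opening: 0.621
grasp_force: 29.7
```

Call:
play_rows(moves=[[[14,42,0,0,0,0.14],[8,42,0,0,0,0.14],[0,0,0,0,0,0.14],[0,0,0,0,0,0.14],[0,0,0,0,0,0.14]]])

```text
time_s: 15.45
position: [0.5536, 0.0478, 0.1662]
tcp_rot: [[-0.596, 0.803, -0.001], [0.803, 0.596, -0.0], [0.0, -0.0, -1.0]]
force: [-0.2, -0.1, -0.6]
opening: 0.625
grasp_force: 29.7
```

Call:
play_rows(moves=[[[0,0,0,0,0,0.14],[0,0,0,0,0,0.14],[0,0,0,0,0,0.14],[0,0,0,0,0,0.14],[0,0,0,0,0,0.135]]])

```text
time_s: 15.95
position: [0.5536, 0.047, 0.1662]
tcp_rot: [[0.058, 0.998, -0.001], [0.998, -0.058, -0.0], [-0.0, -0.001, -1.0]]
force: [0.3, -0.4, -0.5]
opening: 0.625
grasp_force: 29.7
```

```bash
python3 -c "
from h import *
go(.541,.05,.083,87)
p=bot.capture('wrist')
for o in yellow(p):print(*o[:3])
print([ (r['centre'],onz(p,r['centre'],.062)) for r in bot.pinpoint(p,'lemon_1_center')])"
```

```text
pos [0.5536 0.047  0.1662] yaw 86.7 shift in tool [  2.2 -12.7  83.2] tool z turn -0.006
tilt [-6.e-04 -0.e+00 -1.e+00] open 0.6245177957902535 F [ 0.32191332 -0.36247553 -0.54781625]
[ 207   36   73  106 5607] [243.01605136  89.32602105] [0.54363324 0.13948253 0.042     ]
[ 211  170   94   82 6264] [257.651341   216.52841635] [0.55027109 0.00643708 0.042     ]
[232 279  54  14 537] [258.2160149  283.98696462] [ 0.54601951 -0.07880801  0.042     ]
[]
```

Call:
play_rows(moves=[[[1,-12,25,0,0,0],[0,0,30,0,0,0],[0,0,22,0,0,0],[0,0,7,0,0,0],[0,0,0,0,0,0]]])

```text
time_s: 16.55
position: [0.5411, 0.0487, 0.0815]
tcp_rot: [[0.051, 0.999, -0.003], [0.999, -0.051, 0.0], [0.0, -0.003, -1.0]]
force: [-0.1, 0.3, 0.8]
opening: 0.626
grasp_force: 29.8
```

Call:
play_rows(moves=[[[0,0,2,0,0,0],[0,0,0,0,0,0]]])

```text
time_s: 16.75
position: [0.5428, 0.0486, 0.0811]
tcp_rot: [[0.052, 0.999, 0.002], [0.999, -0.052, -0.0], [-0.0, 0.002, -1.0]]
force: [-1.6, 0.4, 0.3]
opening: 0.625
grasp_force: 29.8
```

Call:
play_rows(moves=[[[0,0,2,0,0,0],[0,0,0,0,0,0]]])

```text
time_s: 16.95
position: [0.5428, 0.0485, 0.0788]
tcp_rot: [[0.052, 0.999, 0.002], [0.999, -0.052, -0.0], [-0.0, 0.002, -1.0]]
force: [0.3, -0.1, 2.2]
opening: 0.62
grasp_force: 29.9
```

Call:
play_rows(moves=[[[0,0,0,0,0,0],[0,0,0,0,0,0],[0,0,0,0,0,0],[0,0,-15,0,0,0],[0,0,-30,0,0,0]]], fingers=0.6)

```text
time_s: 17.45
position: [0.5401, 0.0487, 0.1215]
tcp_rot: [[0.052, 0.999, -0.006], [0.999, -0.052, 0.001], [0.0, -0.006, -1.0]]
force: [0.8, -0.9, 0.3]
opening: 0.793
grasp_force: 0.0
```

Call:
play_rows(moves=[[[0,0,-40,0,0,0],[-45,-8,0,0,0,0],[-48,-8,0,0,0,0],[-48,-8,0,0,0,0],[-48,-8,0,0,0,0]]], fingers=0.76)

```text
time_s: 17.95
position: [0.4998, -0.1399, 0.1634]
tcp_rot: [[0.051, 0.999, 0.001], [0.999, -0.051, -0.0], [-0.0, 0.001, -1.0]]
force: [0.5, -0.1, 0.7]
opening: 0.88
grasp_force: 0.0
```

```bash
python3 - <<'E'
from h import *
np.set_printoptions(precision=3,suppress=True)
a=bot.capture('side')
for o in yellow(a):print(*o[1:])
a=bot.capture('scene')
cv2.imwrite('pics/s3.png',cv2.resize(a['image'][160:300,170:330],None,fx=4,fy=4,interpolation=cv2.INTER_CUBIC))
go(.447,-.319,.10,161)
E
```

```text
[209.738 180.258] [0.57  0.174 0.042] 83.99072568278991 [ 48.404 186.299]
[301.839 272.959] [ 0.541 -0.352  0.042] 38.822428273882565 [74.997 91.097]
[259.416 279.451] [ 0.447 -0.319  0.042] 49.34010654777107 [74.018 89.333]
pos [ 0.5   -0.144  0.163] yaw 86.6 shift in tool [-177.3  -42.8   63.8] tool z turn -1.298
tilt [ 0.002 -0.003 -1.   ] open 0.8807017596557043 F [ 0.419 -0.809  0.58 ]
```

View pics/s3.png

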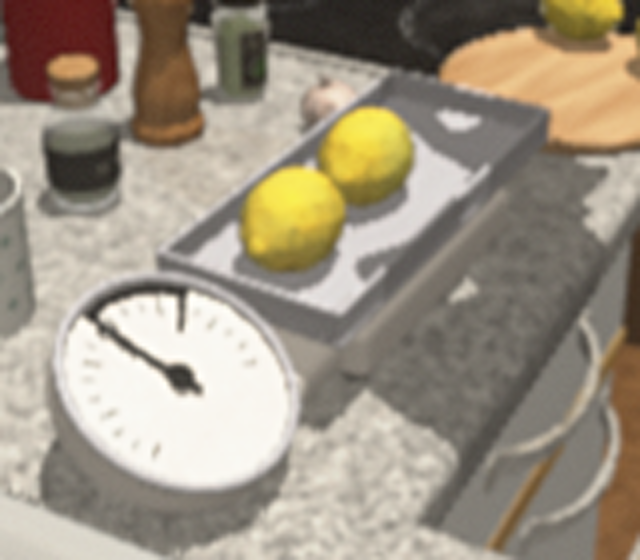

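Two lemons put the needle right on the first prong, so a third (about 2.7 rad) will land between them. Next lemon: D.

Call:
play_rows(moves=[[[-44,-11,10,0,0,0],[-44,-11,10,0,0,0],[-44,-11,10,0,0,0],[-44,-11,10,0,0,-0.13],[0,0,8,0,0,-0.13]]])

```text
time_s: 18.55
position: [0.447, -0.3176, 0.1148]
tcp_rot: [[-0.206, 0.978, 0.002], [0.978, 0.206, -0.004], [-0.004, 0.001, -1.0]]
force: [0.0, 0.4, 0.2]
opening: 0.879
grasp_force: 0.0
```

Call:
play_rows(moves=[[[0,0,0,0,0,-0.13],[0,0,0,0,0,-0.13],[0,0,0,0,0,-0.13],[0,0,0,0,0,-0.13],[0,0,0,0,0,-0.13]]])

```text
time_s: 19.05
position: [0.4474, -0.311, 0.1149]
tcp_rot: [[-0.76, 0.65, -0.0], [0.65, 0.76, 0.001], [0.001, 0.0, -1.0]]
force: [-0.7, 0.9, -1.1]
opening: 0.884
grasp_force: 0.0
```

Call:
play_rows(moves=[[[0,0,0,0,0,-0.13],[0,0,0,0,0,-0.13],[0,0,0,0,0,-0.13],[0,0,0,0,0,0]]])

```text
time_s: 19.45
position: [0.4475, -0.3111, 0.115]
tcp_rot: [[-0.948, 0.317, -0.0], [0.317, 0.948, 0.0], [0.0, 0.0, -1.0]]
force: [-0.3, 0.5, 0.5]
opening: 0.882
grasp_force: 0.0
```

```bash
python3 -c "
from h import *
go(.447,-.319,.031,161)"
```

```text
pos [ 0.4475 -0.3111  0.115 ] yaw 161.5 shift in tool [-2.1 -7.7 84. ] tool z turn 0.009
tilt [-1.e-04  5.e-04 -1.e+00] open 0.8823739655281316 F [-0.31462072  0.47625139  0.48981152]
```

Call:
play_rows(moves=[[[-2,-8,15,0,0,0],[0,0,30,0,0,0],[0,0,27,0,0,0],[0,0,12,0,0,0],[0,0,0,0,0,0]]])

```text
time_s: 19.95
position: [0.4453, -0.3191, 0.0288]
tcp_rot: [[-0.948, 0.319, -0.003], [0.319, 0.948, 0.003], [0.004, 0.002, -1.0]]
force: [-0.5, -0.1, 0.7]
opening: 0.887
grasp_force: 0.0
```

Call:
play_rows(moves=[[[0,0,0,0,0,0],[0,0,0,0,0,0],[0,0,0,0,0,0],[0,0,0,0,0,0],[0,0,0,0,0,0]]], fingers=-1)

```text
time_s: 20.45
position: [0.447, -0.3207, 0.0322]
tcp_rot: [[-0.948, 0.317, 0.001], [0.317, 0.948, -0.002], [-0.002, -0.001, -1.0]]
force: [0.3, -0.8, 5.3]
opening: 0.614
grasp_force: 30.1
```

Call:
play_rows(moves=[[[0,0,-10,0,0,0],[0,0,-20,0,0,0],[0,0,-35,0,0,0],[0,0,-35,0,0,0],[0,0,-35,0,0,0]]])

```text
time_s: 20.95
position: [0.446, -0.3196, 0.1676]
tcp_rot: [[-0.948, 0.317, -0.001], [0.317, 0.948, 0.001], [0.001, 0.0, -1.0]]
force: [0.4, -1.2, -0.7]
opening: 0.618
grasp_force: 29.9
```

```bash
python3 -c "
from h import *
go(.536,-.039,.083,87)"
```

```text
pos [ 0.446  -0.3196  0.1676] yaw 161.5 shift in tool [  3.6 294.6  84.8] tool z turn 1.3
tilt [-8.e-04  7.e-04 -1.e+00] open 0.617848432278701 F [ 0.38251658 -1.22757759 -0.71660354]
```

Call:
play_rows(moves=[[[1,42,0,0,0,0],[1,42,0,0,0,0],[1,42,0,0,0,0],[1,42,0,0,0,0],[0,42,0,0,0,0]]])

```text
time_s: 21.45
position: [0.5091, -0.1179, 0.1666]
tcp_rot: [[-0.948, 0.318, -0.0], [0.318, 0.948, 0.0], [0.0, 0.0, -1.0]]
force: [1.0, -0.2, -1.1]
opening: 0.621
grasp_force: 29.8
```

Call:
play_rows(moves=[[[0,42,0,0,0,0],[0,42,0,0,0,0.13],[0,0,0,0,0,0.13],[0,0,0,0,0,0.13],[0,0,0,0,0,0.13]]])

```text
time_s: 21.95
position: [0.5356, -0.0391, 0.1664]
tcp_rot: [[-0.662, 0.749, -0.001], [0.749, 0.662, 0.0], [0.0, -0.0, -1.0]]
force: [0.1, 0.1, -1.0]
opening: 0.621
grasp_force: 29.8
```

Call:
play_rows(moves=[[[0,0,0,0,0,0.13],[0,0,0,0,0,0.13],[0,0,0,0,0,0.13],[0,0,0,0,0,0.13],[0,0,0,0,0,0.13]]])

```text
time_s: 22.45
position: [0.5355, -0.0399, 0.1664]
tcp_rot: [[-0.072, 0.997, -0.001], [0.997, 0.072, 0.0], [0.0, -0.001, -1.0]]
force: [1.1, -0.3, -1.4]
opening: 0.622
grasp_force: 29.8
```

Call:
play_rows(moves=[[[0,0,0,0,0,0.13],[0,0,0,0,0,0]]])

```text
time_s: 22.65
position: [0.5356, -0.0399, 0.1664]
tcp_rot: [[0.052, 0.999, -0.0], [0.999, -0.052, 0.0], [0.0, -0.0, -1.0]]
force: [0.3, -0.1, -2.1]
opening: 0.623
grasp_force: 29.9
```

```bash
python3 -c "
from h import *
go(.536,-.039,.078,87)
p=bot.capture('scene')
for o in yellow(p):print(*o[:2],onz(p,o[1],.088),o[4])"
```

```text
pos [ 0.5356 -0.0399  0.1664] yaw 87.0 shift in tool [ 0.9  0.4 88.4] tool z turn 0.0
tilt [-4.e-04  1.e-04 -1.e+00] open 0.6230517710426299 F [ 0.27632117 -0.1371842  -2.13040295]
[267 144  23  24 423] [278.25295508 156.00945626] [ 0.62624706 -0.23434456  0.088     ] [ 78.0219907 230.0020054]
[305 152  21  17 283] [314.97879859 160.17314488] [ 0.51009827 -0.25441218  0.088     ] [ 69.40926552 155.4361539 ]
[230 187  43  40 957] [250.9446186  206.89655172] [0.5507561  0.08882412 0.088     ] [ 82.54127332 227.37759109]
```

Call:
play_rows(moves=[[[2,2,25,0,0,0],[0,0,30,0,0,0],[0,0,23,0,0,0],[0,0,6,0,0,0],[0,0,0,0,0,0]]])

```text
time_s: 23.2
position: [0.5375, -0.038, 0.0816]
tcp_rot: [[0.051, 0.999, -0.002], [0.999, -0.051, 0.001], [0.0, -0.002, -1.0]]
force: [0.5, 0.0, -1.1]
opening: 0.623
grasp_force: 29.9
```

Call:
play_rows(moves=[[[0,0,3,0,0,0],[0,0,0,0,0,0]]])

```text
time_s: 23.4
position: [0.539, -0.0384, 0.0801]
tcp_rot: [[0.052, 0.999, 0.002], [0.999, -0.052, -0.001], [-0.001, 0.002, -1.0]]
force: [-0.5, 0.1, 0.3]
opening: 0.615
grasp_force: 29.9
```

Call:
play_rows(moves=[[[0,0,4,0,0,0],[0,0,0,0,0,0]]])

```text
time_s: 23.6
position: [0.539, -0.0384, 0.0757]
tcp_rot: [[0.052, 0.999, 0.002], [0.999, -0.052, -0.001], [-0.0, 0.002, -1.0]]
force: [-0.1, 1.0, 1.1]
opening: 0.616
grasp_force: 29.9
```

Call:
play_rows(moves=[[[0,0,0,0,0,0],[0,0,0,0,0,0],[0,0,0,0,0,0],[0,0,-15,0,0,0],[0,0,-30,0,0,0]]], fingers=0.6)

```text
time_s: 24.1
position: [0.536, -0.0377, 0.1186]
tcp_rot: [[0.052, 0.999, -0.006], [0.999, -0.052, 0.002], [0.001, -0.006, -1.0]]
force: [1.2, 0.3, 0.6]
opening: 0.795
grasp_force: 0.0
```

Call:
play_rows(moves=[[[0,0,-40,0,0,0],[0,-30,-30,0,0,0],[0,-30,-10,0,0,0],[0,0,0,0,0,0],[0,0,0,0,0,0]]])

```text
time_s: 24.6
position: [0.4781, -0.035, 0.2006]
tcp_rot: [[0.052, 0.999, 0.001], [0.999, -0.052, -0.0], [-0.0, 0.001, -1.0]]
force: [-0.2, -0.7, 0.7]
opening: 0.802
grasp_force: 0.0
```

Call:
play_rows(moves=[[[0,0,0,0,0,0],[0,0,0,0,0,0],[0,0,0,0,0,0],[0,0,0,0,0,0],[0,0,0,0,0,0]]])

```text
time_s: 25.1
position: [0.4783, -0.035, 0.1998]
tcp_rot: [[0.052, 0.999, -0.001], [0.999, -0.052, 0.0], [0.0, -0.001, -1.0]]
force: [-0.6, -0.5, 0.5]
opening: 0.799
grasp_force: 0.0
```

```bash
python3 - <<'E'
from h import *
a=bot.capture('scene')
cv2.imwrite('pics/s4.png',cv2.resize(a['image'][150:300,170:350],None,fx=4,fy=4,interpolation=cv2.INTER_CUBIC))
E
```

```text
(no output)
```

View pics/s4.png

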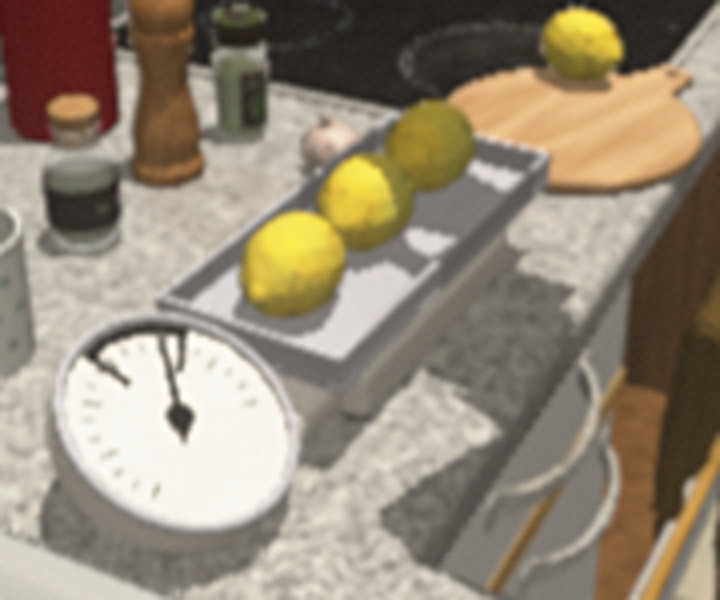

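The needle points to about (165,335) from the hub at (180,418), between the prongs and about 0.2 rad short of the second one. Three lemons rest in the tray, the fourth is untouched on the board, and the robot is clear, so I'm handing in.

```bash
python3 -c "
from rig import bot
print(bot.hand_in())"
```

```text
the job is handed in; nothing more can be done
None
```

I handed the job in with three lemons in the tray and the needle between the marker's prongs, about 0.2 rad short of the second one; the fourth lemon is still on the board, it took about 25 s, and the first lemon slipped on the first try and needed a second grasp.

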